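# Release the photometer carriage and run it to its stop

## Task

On the bench photometer, bring the sample carriage to the marked stop, the rail clamp with the upright pin: press the black brake pad in the carriage's middle down with the fingertips and, keeping it pressed, push the carriage along the rail until it is right up against that clamp, then let go so that the brake holds it there. Do not force the carriage along with its brake on, pick nothing up, and leave the glassware and other loose things around it undisturbed.

Things in the scene. Friction and masses are not known exactly. Their poses are not given: they have to be found in the camera images.
- rail: Fixed aluminium T-slot rail of a bench photometer, 500 mm long (along its own y axis), 60 mm wide, upper face 30 mm above the bench; origin on the bench under its middle, x across the rail, z up. A white head, 75 mm x 65 mm and 87 mm high, stands at each end, centred 285 mm from the middle. The carriage and two clamps sit on the rail, centred across it.
- pad_top (a point): Centre of the upper face of the black ribbed brake pad, 50 mm across the rail and 46 mm along it, in the middle of the grey carriage; 58 mm above the bench when up. It lies in a recess 52 mm long, along the rail, between two raised end cheeks (each 18 mm thick, 88 mm wide across the rail, tops 75 mm above the bench, 17 mm above the pad), and is open to both sides across the rail. Its axes are parallel to the rail's.
- pad (a joint): How far the brake pad is pressed down, m: about 0 up (brake on), 0.006 fully down. A spring pushes it up: about 12 N starts it moving, 15 N is fully down. From about 0.001 the brake is free; let go, it rises and brakes again.
- carriage (a joint): Position of the carriage along the rail's y axis, m, 0 at the rail's middle. Brake on, it takes 15 to 22 N to drag it; pad pressed, about 2 N moves it.
- carriage_mid (a point): Middle of the carriage, on the rail's centre line, 50 mm above the bench. The carriage is grey, 88 mm long along the rail (its end faces lie 44 mm either way from here), 88 mm wide, with a holder 40 mm long and 44 mm high (a clear sample cell in it to 69 mm) on the side towards the rail's negative x, reaching 84 mm out from the centre line.
- stop_mid (a point): Middle of the marked stop, 50 mm above the bench on the rail's centre line: a fixed aluminium clamp across the rail, 24 mm along the rail, 78 mm wide, top 61 mm above the bench, with an upright pin in its middle that has a round 22 mm head, 92 mm above the bench. It may be on either side of the carriage. The carriage is against it when the two middles are 56 mm apart.
- clamp_mid (a point): Middle of the other clamp, 50 mm above the bench: the same block without a pin, on the other side of the carriage. Not the one wanted.
- flask_a: Loose conical glass flask, base 64 mm across, 105 mm high; origin under its base. Leave alone.
- flask_b: Loose conical glass flask like flask_a, leave alone.
- beaker: Loose small glass beaker, 48 mm across, 55 mm high; origin under its base. Leave alone.
- weigh_jar: Loose small glass weighing jar, 40 mm across, 45 mm high; origin under its base. Leave alone.
- amber_jar: Loose brown glass bottle, 54 mm across, 85 mm high; origin under its base. Leave alone.
- vial_a: Loose little glass vial with a cap, 24 mm across, 50 mm high; origin under its base. Leave alone.
- vial_b: Loose little glass vial like vial_a. Leave alone.

How it is judged:
By the outcome, as a careful person would: the job done as asked, in the order asked, and still so for the second after the job is handed in, with the robot touching nothing.
It also fails if it takes over 40 s, if anything falls off the work surface, if the arm or the gripper's body presses on something with over 40 N, if the wrist force passes 120 N, or if a joint passes its speed limit or range.

## Robot

A 6-joint arm with a two-finger parallel gripper is mounted at the origin on the work surface. World frame = base frame: x ahead of the robot, y to its left, z up, the work surface at z = 0. Lengths are in m, angles in rad, forces in N, time in s.
With the tool pointing down it reaches from about 0.25 to 0.725 m from the base axis. Payload 4 kg.
Tool frame: the origin (TCP) lies midway between the tips of the shut fingers; the grasp point (between the pads) lies 19 mm behind it (ctrl.hold_point_z is the distance from the TCP to the grasp point, in m); y points along the fingers, z is the direction in which the jaws open and shut, and the axes are right-handed (so a half turn about y gives the same grasp; the last joint's range is limited). The gripper opens to 85 mm and grips with 20 to 120 N. Pads are 22 mm wide; open, the fingers measure 114 mm over their backs; the gripper's body (76 mm by 85 mm) begins 54 mm behind the grasp point. The pads swing forward as they close: fully open they stand 13 mm farther back than shut.
Start: joints at [1.139, 0.241, 0.005, 1.335, 0, 1.571], TCP at [0.209, 0.454, 0.231] pointing down, gripper open.
Joint ranges: [-2.72, 2.72], [-1.05, 1.87], [-1.09, 1.28], [-1.99, 2.15], [-1.42, 1.44], [-3.14, 3.14]. Speed limits (rad/s): [2.79, 2.79, 3.14, 3.14, 3.14, 3.14].

## Interface

Orientations are given as a rotation vector (axis times angle).
In Python, from plant import telemetry, optics, ctrl gives the robot as it stands. The module is installed in compiled form; this text tells all that it offers.
- The arm moves only by the tool move_arm, never from a script. Its argument "plan" is a list of rows, each a list of 7 numbers: the shift along the tool's x, y, z in units of 30 mm (1.0 is 30 mm), then the turn, a rotation vector about the tool's x, y, z in units of 8 degrees (1.0 is 8 degrees), then the finger opening in mm, from 0 to 85.4. In form: [[x, y, z, rx, ry, rz, claw], ...]. A call has 1 to 12 rows; each row is the pose to reach, as a shift and turn from the pose commanded when the call began, along the tool's axes at that moment; what a row does not reach only later rows make up. A row lasts 1/10 s, in which the tool goes at most 50 mm and 8.59 degrees, less where a joint would pass 70% of its speed; a pose out of reach is approached as far as the arm can. A call with a gripper value outside its range is refused whole. The fingers move at their own pace and stop on an object; the grip force is fixed at half the most. Time passes only in rows, so rows that repeat a pose let the fingers close. It gives the time, the measured TCP pose, the force and the opening at its end, in the units of the state.
- telemetry.observe(): the state, without advancing time (a new reading comes with each control period).
- optics.get_image(name): name is "scene" or "side" or "wrist"; returns (picture, depth): 400x640x3 uint8, blue, green, red; 400x640 float32, m along the optical axis (not along the pixel's ray), 0 where there is no reading.
- optics.camera_model(name): a dict with "intrinsics" (3x3 intrinsics, pixels), "k1" (the pictures are not rectified: a ray, as slopes to the right and down, at radius r is drawn at 1 + k1 r^2 times it, then the intrinsics apply), "origin" and "orientation" of the camera in the world. Camera axes: x right, y down, z forward; pixel columns grow to the right and rows downward; lengths in m; the calibration is good to about 2 mm. A picture is of the moment at which its call begins: read the wrist's pose just before it. camera_model takes no time and is no camera call; for the wrist camera it gives the pose at the moment of the call.
- ctrl.finish_job(): hands the job in, once; it reports no verdict.
Trained networks look in the newest picture that a camera, given by its name, has taken for a name from the list of things; names that differ only in an ending like _2 or _b are one class to them, and where a whole thing is asked for, a point or a joint stands for the part that bears it (a point fixed in the world has none). Each returns a list of dicts, best first, with "confidence" (0 to 1); they miss things now and then, are a little off and sometimes report something else, mostly with a low value. They report only what shows in the picture. A call takes as long as a camera call.
- optics.regions_of(camera, label): "mask" (400x640 bool, what is visible of it) and "bbox" ([centre column, centre row, width, height] in pixels, round what is visible of it).
- optics.place_of(camera, label): "at" ([column, row] in pixels: a listed point, or the origin of a listed thing).
The state is a dict: "clock": time; "q": joint angles; "joint_vel": joint speeds; "effort": joint torques, N m; "tool_pos": TCP position; "tcp_rot": TCP orientation; "wrist_force": force on the tool from outside, world axes, zero at the start; "moment": the same for the moment, N m; "finger_gap": opening from 0.0 (shut) to 1.0 (fully open).
Only numpy, scipy, OpenCV 4.12 (cv2) and the standard library are available. Lean on these libraries where they do the work, as an engineer would, in place of code of your own. Each camera call takes 0.05 s, during which the arm holds its last target.

## Working session

There is one attempt and no reset: what is moved stays moved. The work goes in short steps, Python scripts to look and compute and a tool call to move; the robot and the scene stay as the last step left them, time stands still between calls to the robot, and variables do not carry over. Pictures are saved under pics/ and viewed, and the job is handed in when it is done.

Besides the shell and the picture viewer there is one more tool, called after "Emit:" as name(argument=value, ...) on one line, values as JSON. move_arm: Moves the arm, as the interface text tells. Its arguments: {"type":"object","properties":{"plan":{"type":"array"}},"required":["plan"]}

```bash
mkdir -p pics
cat > h.py <<'E'
import numpy as np, cv2
from scipy.spatial.transform import Rotation as R
from plant import telemetry, optics, ctrl
def snap(n,fn):
    m=optics.camera_model(n); im,d=optics.get_image(n); cv2.imwrite('pics/'+fn,im); return im,d,m
def rot(m):
    o=np.array(m['orientation'],float)
    return o if o.shape==(3,3) else R.from_rotvec(o).as_matrix()
def ray(m,px):
    K=np.array(m['intrinsics'],float);k=m['k1']
    s=np.array([(px[0]-K[0,2])/K[0,0],(px[1]-K[1,2])/K[1,1]]);u=s.copy()
    for _ in range(20): u=s/(1+k*(u@u))
    return np.array(m['origin']),rot(m)@np.array([u[0],u[1],1.])
def atz(m,px,z):
    o,d=ray(m,px); return o+d*(z-o[2])/d[2]
def atd(m,px,dep):
    o,d=ray(m,px); return o+d*dep
def proj(m,p):
    K=np.array(m['intrinsics'],float)
    c=rot(m).T@(np.array(p)-np.array(m['origin']));u=c[:2]/c[2];u=u*(1+m['k1']*(u@u))
    return np.array([K[0,0]*u[0]+K[0,2],K[1,1]*u[1]+K[1,2]])
E
python3 - <<'E'
from h import *
s=telemetry.observe();print(s)
for n in['scene','side','wrist']:
    im,d,m=snap(n,n+'0.png');print(n,m)
    for l,z in [('rail',0),('pad_top',.058),('carriage_mid',.05),('stop_mid',.05),('clamp_mid',.05)]:
        for r in optics.place_of(n,l)[:2]:print(l,np.round(r['at'],1),round(r['confidence'],2),np.round(atz(m,r['at'],z),4))
E
```

```text
{'clock': 0.0, 'q': array([1.13900680e+00, 2.41430391e-01, 3.68110926e-03, 1.33518173e+00,
       1.54791808e-05, 1.57077219e+00]), 'joint_vel': array([-0.0003416 , -0.00073548, -0.00060028, -0.00114668, -0.00121693,
        0.00089478]), 'effort': array([ 1.31117784e-03, -3.72317147e+01,  2.52407706e+01,  1.70413539e-02,
        1.52679245e-04, -9.95306408e-06]), 'tool_pos': array([0.20897363, 0.45352411, 0.2303878 ]), 'tcp_rot': array([-1.54622984,  0.33910107, -0.33835401]), 'wrist_force': array([ 0.45556202, -0.03596031,  0.53930954]), 'moment': array([-0.04359659,  0.01524297,  0.00563415]), 'finger_gap': 1.004837066743434}
scene {'intrinsics': array([[444.43999719,   0.        , 318.69779751],
       [  0.        , 444.43999719, 204.04045854],
       [  0.        ,   0.        ,   1.        ]]), 'k1': -0.019699403851575318, 'origin': array([ 0.93479543, -0.14864753,  0.64306811]), 'orientation': array([-2.23572547, -1.3874923 ,  0.4022273 ])}
rail [325.3 197.2] 0.61 [ 0.5615  0.05   -0.    ]
pad_top [328. 178.] 0.63 [0.5639 0.0528 0.058 ]
carriage_mid [324.8 181.9] 0.56 [0.5635
[... 579 characters left out ...]
.0475 0.058 ]
pad_top [263.5 248.1] 0.24 [0.6568 0.142  0.058 ]
carriage_mid [336.1 229. ] 0.94 [0.5675 0.0495 0.05  ]
carriage_mid [282.1 297.9] 0.32 [0.5886 0.202  0.05  ]
stop_mid [285.5 298.4] 0.9 [0.5836 0.2005 0.05  ]
clamp_mid [381.  175.3] 0.78 [ 0.5407 -0.1097  0.05  ]
clamp_mid [282.6 297.6] 0.71 [0.5882 0.2012 0.05  ]
wrist {'intrinsics': array([[279.8398905 ,   0.        , 320.62482751],
       [  0.        , 279.8398905 , 199.56839269],
       [  0.        ,   0.        ,   1.        ]]), 'k1': 0.017349994083150563, 'origin': array([0.13196146, 0.48897317, 0.37385435]), 'orientation': array([2.40150945, 1.53788034, 0.25834327])}
stop_mid [168.  370.6] 0.31 [0.3866 0.1155 0.05  ]
```

View pics/scene0.png

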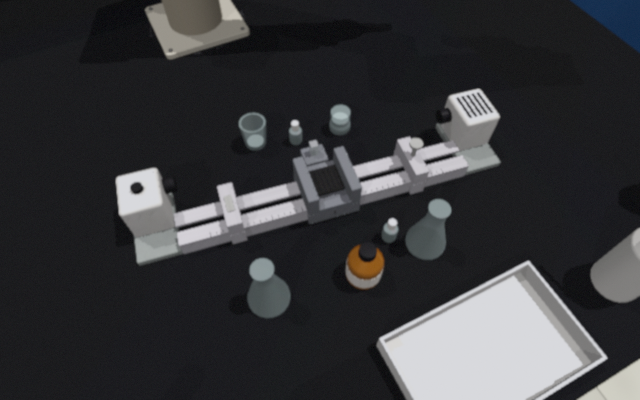

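View pics/side0.png

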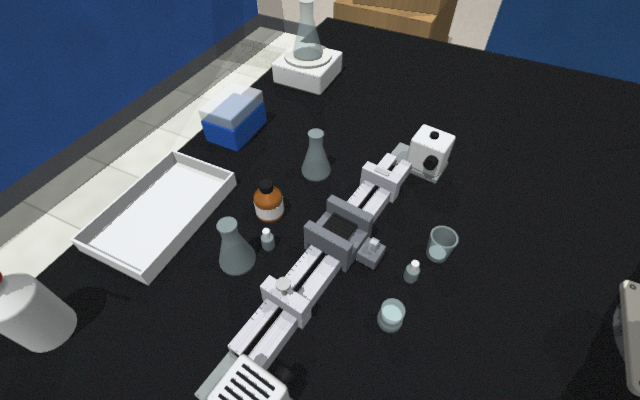

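View pics/wrist0.png

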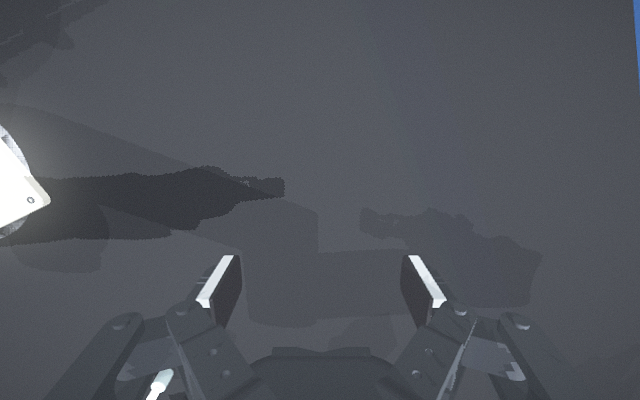

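The scene and side views show the same layout. The rail runs roughly along world y, tilted about 8.6°. The carriage is in the middle (scene ~(325,185)) with its holder towards the robot. The pinned stop is at scene (412,160), on the +y side, and the plain clamp is at (230,210). Next I'll refine these with depth.

```bash
cat > meas.py <<'E'
from h import *
def cloud(d,m):
    K=np.array(m['intrinsics'],float);k=m['k1']
    v,u=np.mgrid[0:400,0:640]
    s=np.stack([(u-K[0,2])/K[0,0],(v-K[1,2])/K[1,1]],-1);w=s.copy()
    for _ in range(15): w=s/(1+k*(w**2).sum(-1,keepdims=True))
    P=np.concatenate([w,np.ones((400,640,1))],-1)*d[...,None]
    P=P@rot(m).T+np.array(m['origin']); P[d==0]=np.nan; return P
E
python3 - <<'E'
from meas import *
for n in['scene','side']:
    im,d,m=snap(n,n+'1.png');P=cloud(d,m)
    o=np.array([.564,.05]);yv=np.array([.047,.309]);yv/=np.linalg.norm(yv)
    msk={}
    for it in range(3):
        xv=np.array([yv[1],-yv[0]])
        q=P.reshape(-1,3);ok=np.isfinite(q[:,0]);q=q[ok]
        a=(q[:,:2]-o)@xv;b=(q[:,:2]-o)@yv
        s=(abs(a)<.05)&(abs(b)<.24)&(q[:,2]>.024)&(q[:,2]<.036)
        # rail centreline: edges via extents per slice
        cs=[]
        for bb in np.arange(-.23,.23,.01):
            t=s&(abs(b-bb)<.005)
            if t.sum()>15: cs.append([bb,(np.percentile(a[t],2)+np.percentile(a[t],98))/2,np.ptp(a[t])])
        cs=np.array(cs);w=cs[abs(cs[:,2]-.062)<.006]
        if len(w)>4:
            f=np.polyfit(w[:,0],w[:,1],1); th=np.arctan(f[0])
            o=o+xv*f[1]; yv=yv+xv*f[0];yv/=np.linalg.norm(yv)
    print(n,'o',o,'tilt',np.degrees(np.arctan2(yv[0],yv[1])),len(w),'railz',np.median(q[s,2]))
    for nm,lo,hi,am in[('cheek',.070,.080,.05),('pad',.052,.063,.022),('clamp',.056,.066,.045),('pin',.085,.1,.03),('table',-.01,.01,.2)]:
        t=(abs(a)<am)&(abs(b)<.21)&(q[:,2]>lo)&(q[:,2]<hi)
        h,e=np.histogram(b[t],np.arange(-.22,.221,.004));
        print(nm,'z',np.round(np.median(q[t,2]),4),[(round(float(x),3),int(c)) for x,c in zip(e,h) if c>8] if nm!='table' else '', 'a',np.round(np.percentile(a[t],[1,50,99]),3))
    for l,z in [('pad_top',.058),('carriage_mid',.05),('stop_mid',.05),('clamp_mid',.05)]:
        for r in optics.place_of(n,l)[:2]:
            p=atz(m,r['at'],z)[:2]-o;print(l,round(r['confidence'],2),'a,b',np.round([p@xv,p@yv],4))
E
```

```text
scene o [0.56709067 0.0495299 ] tilt 8.329662969142811 29 railz 0.032035609997696946
cheek z 0.077 [(-0.048, 83), (-0.044, 124), (-0.04, 121), (-0.036, 123), (-0.032, 115), (0.024, 156), (0.028, 115), (0.032, 115), (0.036, 113), (0.04, 55), (0.144, 10)] a [-0.043  0.003  0.043]
pad z 0.0607 [(-0.172, 22), (-0.168, 19), (-0.156, 19), (-0.152, 25), (-0.048, 27), (-0.024, 61), (-0.02, 55), (-0.016, 54), (-0.012, 57), (-0.008, 57), (-0.004, 53), (0.0, 55), (0.004, 53), (0.008, 57), (0.012, 51), (0.016, 53), (0.02, 15), (0.024, 41), (0.136, 71), (0.14, 16), (0.144, 19), (0.148, 20), (0.152, 13), (0.156, 14)] a [-0.021  0.001  0.022]
clamp z 0.0622 [(-0.176, 12), (-0.172, 117), (-0.168, 108), (-0.164, 106), (-0.16, 110), (-0.156, 115), (-0.152, 103), (-0.048, 44), (-0.044, 12), (-0.036, 11), (-0.024, 70), (-0.02, 66), (-0.016, 63), (-0.012, 67), (-0.008, 65), (-0.004, 65), (0.0, 66), (0.004, 63), (0.008, 65), (0.012, 62), (0.016, 63), (0.02, 22), (0.024, 75), (0.136, 118), (0.14, 86), (0.144, 96), (0.148, 85), (0.152, 68), (0.156, 66), (0.16, 28)] a [-0.038  0.005  0.043]
pin z 0.0942 [(0.
[... 1017 characters left out ...]
0.168, 49), (-0.164, 58), (-0.16, 58), (-0.156, 68), (-0.152, 112), (-0.148, 9), (-0.032, 70), (-0.028, 93), (-0.024, 44), (-0.02, 52), (-0.016, 53), (-0.012, 51), (-0.008, 53), (-0.004, 58), (0.0, 51), (0.004, 59), (0.008, 54), (0.012, 35), (0.04, 157), (0.136, 33), (0.14, 97), (0.144, 94), (0.148, 106), (0.152, 134), (0.156, 139), (0.16, 121)] a [-0.043 -0.003  0.039]
pin z 0.0926 [(0.14, 23), (0.144, 37), (0.148, 39), (0.152, 39), (0.156, 35)] a [-0.01   0.     0.011]
table z 0.0009  a [-0.198 -0.072  0.195]
pad_top 0.72 a,b [-0.0007 -0.001 ]
carriage_mid 0.78 a,b [ 0.0012 -0.0074]
carriage_mid 0.61 a,b [0.1055 0.1403]
stop_mid 0.83 a,b [0.0013 0.15  ]
clamp_mid 0.68 a,b [-0.0029 -0.1605]
```

```bash
cat > plan.py <<'E'
from h import *
np.set_printoptions(suppress=True,precision=3)
t=np.radians(8.32); O=np.array([.5654,.0498]); YV=np.array([np.sin(t),np.cos(t)]);XV=np.array([YV[1],-YV[0]])
def W(a,b,z): return np.r_[O+a*XV+b*YV,z]
def Rd(sgn=1):
    z=sgn*np.r_[XV,0];y=np.array([0,0,-1.]);return np.column_stack([np.cross(y,z),y,z])
def rel(p,Rt,s=None):
    s=s or telemetry.observe();R0=R.from_rotvec(s['tcp_rot']).as_matrix()
    return R0.T@(p-s['tool_pos'])/.03, R.from_matrix(R0.T@Rt).as_rotvec()/np.radians(8)
E
python3 - <<'E'
from plan import *
s=telemetry.observe();print(R.from_rotvec(s['tcp_rot']).as_matrix(),s['clock'])
for g in(1,-1):print(rel(W(0,.008,.2),Rd(g)))
E
```

```text
[[ 0.908 -0.     0.418]
 [-0.418 -0.     0.908]
 [ 0.    -1.    -0.   ]] 1.4
(array([16.347,  1.044, -7.016]), array([0.   , 9.198, 0.   ]))
(array([16.347,  1.044, -7.016]), array([  0.   , -13.302,  -0.   ]))
```

Emit:
move_arm(plan=[[16.35,1.04,-7.02,0,9.2,0,0],[16.35,1.04,-7.02,0,9.2,0,0],[16.35,1.04,-7.02,0,9.2,0,0],[16.35,1.04,-7.02,0,9.2,0,0],[16.35,1.04,-7.02,0,9.2,0,0],[16.35,1.04,-7.02,0,9.2,0,0],[16.35,1.04,-7.02,0,9.2,0,0],[16.35,1.04,-7.02,0,9.2,0,0],[16.35,1.04,-7.02,0,9.2,0,0],[16.35,1.04,-7.02,0,9.2,0,0],[16.35,1.04,-7.02,0,9.2,0,0],[16.35,1.04,-7.02,0,9.2,0,0]])

```text
clock: 2.6
tool_pos: [0.569, 0.0538, 0.1991]
tcp_rot: [-1.134, 1.319, -1.321]
wrist_force: [1.1, 1.1, 0.6]
finger_gap: -0.002
```

Emit:
move_arm(plan=[[0,0,0,0,0,0,0],[0,0,0,0,0,0,0],[0,0,0,0,0,0,0],[0,0,0,0,0,0,0]])

```text
clock: 3.0
tool_pos: [0.5661, 0.0587, 0.2005]
tcp_rot: [-1.137, 1.314, -1.314]
wrist_force: [-0.1, 0.4, 0.0]
finger_gap: 0.004
```

Run:
```python
from plan import *
s=telemetry.observe();print(s['clock'],s['tool_pos'],s['wrist_force'],s['finger_gap'],s['q'])
print(rel(W(0,.008,.09),Rd()))
im,d,m=snap('wrist','w1.png')
for l,z in [('pad_top',.058),('carriage_mid',.05),('stop_mid',.05)]:
    for r in optics.place_of('wrist',l)[:2]:
        p=atz(m,r['at'],z)[:2]-O;print(l,r['at'],round(r['confidence'],2),'a,b',np.round([p@XV,p@YV],4))
snap('side','s1.png');snap('scene','c1.png')
```

```text
3.0 [0.566 0.059 0.201] [-0.15   0.394  0.022] 0.0037606517086460544 [0.103 0.392 0.136 1.315 0.    1.818]
(array([0.03 , 3.685, 0.019]), array([-0.003,  0.011, -0.001]))
pad_top [321.5, 196.7] 0.62 a,b [-0.001 -0.002]
carriage_mid [322.7, 192.7] 0.86 a,b [ 0.001 -0.   ]
carriage_mid [411.2, 121.4] 0.57 a,b [0.09  0.075]
stop_mid [319.2, 35.9] 0.91 a,b [-0.003  0.151]
stop_mid [323.7, 179.0] 0.34 a,b [0.002 0.015]
```

```bash
python3 -c "
import cv2,numpy as np
a=cv2.imread('pics/w1.png');b=cv2.imread('pics/s1.png')
cv2.imwrite('pics/m1.png',cv2.resize(np.vstack([a,b]),(480,600)))"
```

```text
(no output)
```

View pics/w1.png

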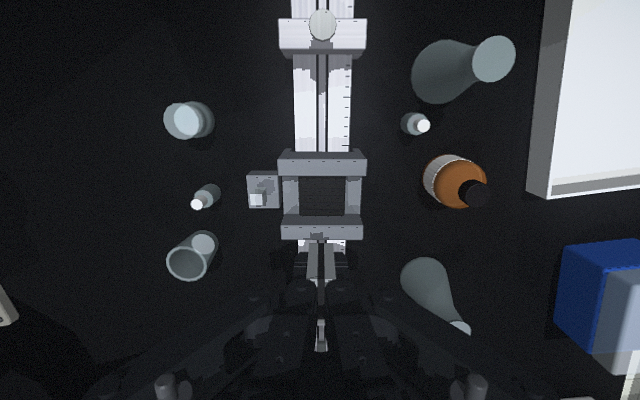

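View pics/s1.png

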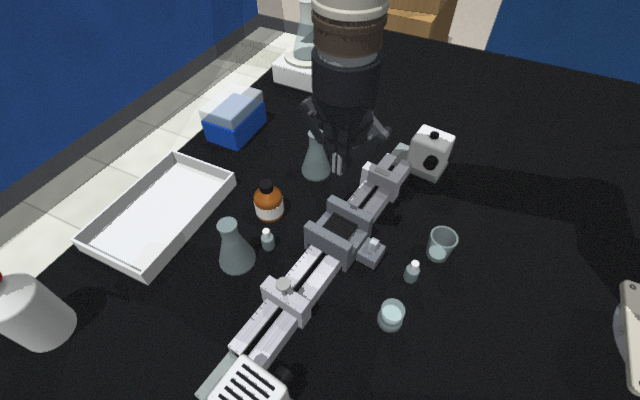

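The wrist picture shows the pad at about (320,197) between its cheeks at rows 165 and 230. The stop is at (322,35), and the shut fingers are lined up on the rail. The side view shows nothing in the way of the descent, so I'll go down into the recess to just above the pad.

Emit:
move_arm(plan=[[0,1.0,0,0,0,0,0],[0,2.0,0,0,0,0,0],[0,3.0,0,0,0,0,0],[0,3.6,0,0,0,0,0],[0,4.0,0,0,0,0,0],[0,4.3,0,0,0,0,0],[0,4.3,0,0,0,0,0],[0,4.3,0,0,0,0,0]])

```text
clock: 4.1
tool_pos: [0.5673, 0.0576, 0.0719]
tcp_rot: [-1.136, 1.315, -1.316]
wrist_force: [0.2, 0.4, -0.1]
finger_gap: -0.001
```

Run:
```python
from plan import *
s=telemetry.observe();print(s['clock'],s['tool_pos'],s['wrist_force'],s['finger_gap'])
p=s['tool_pos'][:2]-O;print('a,b',p@XV,p@YV)
print(rel(W(0,.008,.05),Rd()))
a,_,m=snap('wrist','w2.png');b,_,_=snap('side','s2.png');c,_,_=snap('scene','c2.png')
cv2.imwrite('pics/m2.png',np.hstack([cv2.resize(b[130:330,230:490],None,fx=1.5,fy=1.5),cv2.resize(c[90:290,200:460],None,fx=1.5,fy=1.5)]))
```

```text
4.1 [0.567 0.058 0.072] [ 0.185  0.385 -0.053] -0.0014972175801052873
a,b 0.0007021950421393097 0.008003011834055777
(array([ 0.   ,  0.728, -0.024]), array([-0.009, -0.003, -0.002]))
```

View pics/m2.png

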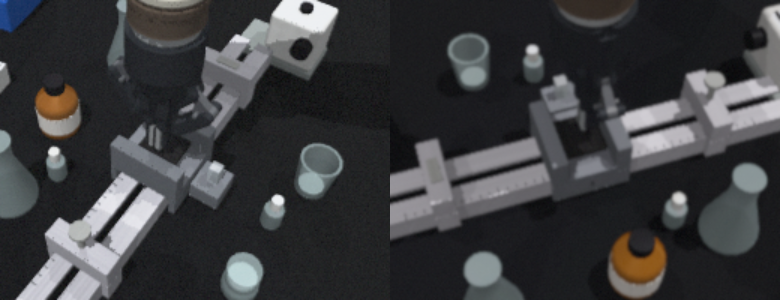

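View pics/w2.png

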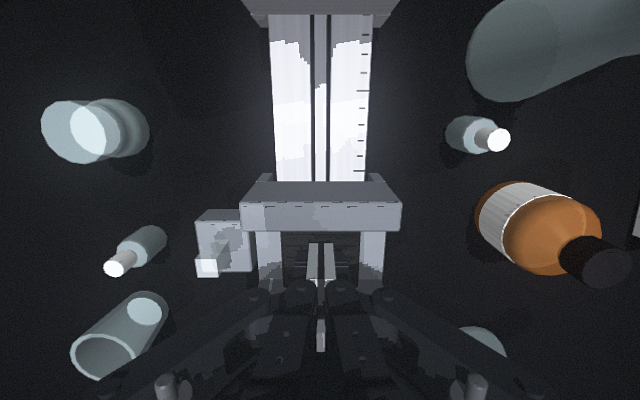

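The fingertips are inside the recess (wrist (320,260)) and clear of both cheeks. Now I'll press the pad down in small steps.

Emit:
move_arm(plan=[[0,0.2,0,0,0,0,0],[0,0.35,0,0,0,0,0],[0,0.45,0,0,0,0,0],[0,0.55,0,0,0,0,0],[0,0.6,0,0,0,0,0],[0,0.6,0,0,0,0,0]])

```text
clock: 4.85
tool_pos: [0.5666, 0.0576, 0.0548]
tcp_rot: [-1.136, 1.315, -1.316]
wrist_force: [-4.6, -0.5, 13.1]
finger_gap: 0.001
```

Emit:
move_arm(plan=[[0,0.07,0,0,0,0,0],[0,0.14,0,0,0,0,0],[0,0.2,0,0,0,0,0],[0,0.2,0,0,0,0,0]])

```text
clock: 5.25
tool_pos: [0.5669, 0.0581, 0.0518]
tcp_rot: [-1.134, 1.314, -1.315]
wrist_force: [-9.9, -0.3, 27.9]
finger_gap: -0.001
```

The pad is fully down at 28 N. I'll push 30 mm first and check.

Emit:
move_arm(plan=[[-0.1,0,0,0,0,0,0],[-0.25,0,0,0,0,0,0],[-0.4,0,0,0,0,0,0],[-0.6,0,0,0,0,0,0],[-0.8,0,0,0,0,0,0],[-1.0,0,0,0,0,0,0],[-1.0,0,0,0,0,0,0]])

```text
clock: 5.95
tool_pos: [0.5715, 0.089, 0.0518]
tcp_rot: [-1.133, 1.314, -1.314]
wrist_force: [-9.1, 2.9, 26.1]
finger_gap: 0.001
```

```bash
cat > chk.py <<'E'
import sys
from plan import *
from meas import cloud
s=telemetry.observe();print(s['clock'],s['tool_pos'],s['wrist_force'])
p=s['tool_pos'][:2]-O;print('a,b',p@XV,p@YV)
F=s['wrist_force'];print('F along',F[:2]@YV,'across',F[:2]@XV)
t=sys.argv[1]
for n in('scene','side'):
    im,d,m=snap(n,n+t+'.png')
    q=cloud(d,m).reshape(-1,3);q=q[np.isfinite(q[:,0])]
    a=(q[:,:2]-O)@XV;b=(q[:,:2]-O)@YV
    k=(abs(abs(a)-.035)<.007)&(abs(b)<.14)&(q[:,2]>.0715)&(q[:,2]<.08)
    print(n,'cheek b',np.percentile(b[k],[1,99]),k.sum())
    k=(abs(a)<.036)&(b>.12)&(b<.18)&(q[:,2]>.0565)&(q[:,2]<.066)
    print('stop b',np.percentile(b[k],[1,99]))
    for l,z in [('carriage_mid',.05),('stop_mid',.05)]:
        for r in optics.place_of(n,l)[:1]:
            p=atz(m,r['at'],z)[:2]-O;print(l,round(r['confidence'],2),'a,b',np.round([p@XV,p@YV],4))
    cv2.imwrite('pics/x_'+n+t+'.png',cv2.resize(im[100:330,220:500],None,fx=2,fy=2))
E
python3 chk.py 3
```

```text
5.95 [0.571 0.089 0.052] [-9.053  2.868 26.144]
a,b 0.0003334719993110923 0.039639975702815154
F along 1.5279470281596914 across -9.37293362419831
scene cheek b [-0.014  0.073] 260
stop b [0.138 0.161]
stop_mid 0.89 a,b [-0.003  0.153]
side cheek b [0.057 0.074] 175
stop b [0.139 0.162]
carriage_mid 0.84 a,b [-0.003  0.019]
stop_mid 0.92 a,b [0.002 0.153]
```

View pics/x_side3.png

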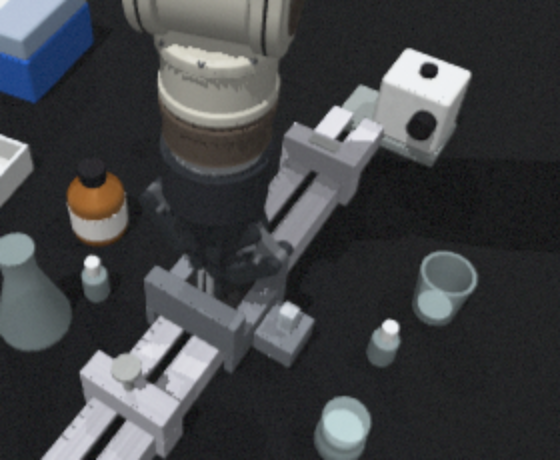

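The carriage follows the fingers: its front face is at b≈0.073 and the stop face at 0.138, so about 64 mm remain. I'll push another 54 mm and then creep in.

Emit:
move_arm(plan=[[-0.15,0,0,0,0,0,0],[-0.35,0,0,0,0,0,0],[-0.55,0,0,0,0,0,0],[-0.75,0,0,0,0,0,0],[-0.95,0,0,0,0,0,0],[-1.15,0,0,0,0,0,0],[-1.35,0,0,0,0,0,0],[-1.5,0,0,0,0,0,0],[-1.65,0,0,0,0,0,0],[-1.75,0,0,0,0,0,0],[-1.8,0,0,0,0,0,0],[-1.8,0,0,0,0,0,0]])

```text
clock: 7.45
tool_pos: [0.5792, 0.1421, 0.0519]
tcp_rot: [-1.133, 1.314, -1.314]
wrist_force: [-8.7, 1.3, 24.9]
finger_gap: 0.003
```

```bash
python3 chk.py 4
```

```text
7.45 [0.579 0.142 0.052] [-8.659  1.327 24.939]
a,b 0.0003030083629858779 0.09333777813581777
F along 0.059754072990174434 across -8.759728406782049
scene cheek b [0.039 0.126] 256
stop b [0.138 0.162]
carriage_mid 0.62 a,b [0.006 0.082]
stop_mid 0.94 a,b [-0.004  0.152]
side cheek b [0.11  0.128] 207
stop b [0.127 0.162]
carriage_mid 0.98 a,b [0.003 0.082]
stop_mid 0.76 a,b [0.002 0.147]
```

View pics/x_side4.png

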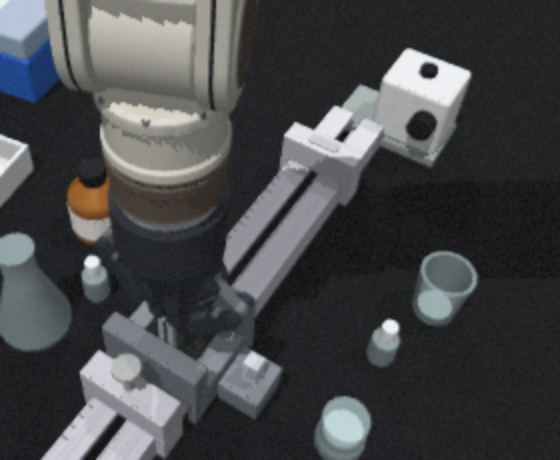

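The gap is about 11 mm now. I'll creep in and watch the force along the rail.

Emit:
move_arm(plan=[[-0.08,0,0,0,0,0,0],[-0.16,0,0,0,0,0,0],[-0.23,0,0,0,0,0,0],[-0.28,0,0,0,0,0,0],[-0.32,0,0,0,0,0,0],[-0.32,0,0,0,0,0,0]])

```text
clock: 8.35
tool_pos: [0.5806, 0.1515, 0.0518]
tcp_rot: [-1.133, 1.314, -1.314]
wrist_force: [-9.6, 1.3, 25.0]
finger_gap: -0.003
```

Emit:
move_arm(plan=[[-0.03,0,0,0,0,0,0],[-0.06,0,0,0,0,0,0],[-0.06,0,0,0,0,0,0]])

```text
clock: 8.65
tool_pos: [0.5807, 0.1525, 0.0518]
tcp_rot: [-1.134, 1.314, -1.315]
wrist_force: [-9.2, -1.7, 24.5]
finger_gap: -0.003
```

```bash
python3 chk.py 5
```

```text
8.65 [0.581 0.152 0.052] [-9.206 -1.736 24.538]
a,b 0.00031012205133833584 0.10379414142905613
F along -3.0501370689253227 across -8.857894481303875
scene cheek b [0.05  0.137] 251
stop b [0.12  0.162]
carriage_mid 0.56 a,b [-0.     0.099]
stop_mid 0.71 a,b [-0.001  0.153]
side cheek b [0.052 0.138] 218
stop b [0.137 0.162]
carriage_mid 0.83 a,b [0.005 0.096]
stop_mid 0.71 a,b [-0.001  0.148]
```

Emit:
move_arm(plan=[[-0.04,0,0,0,0,0,0],[-0.08,0,0,0,0,0,0],[-0.08,0,0,0,0,0,0]])

```text
clock: 9.25
tool_pos: [0.5807, 0.1527, 0.0518]
tcp_rot: [-1.137, 1.313, -1.319]
wrist_force: [-9.5, -5.8, 26.9]
finger_gap: -0.003
```

Emit:
move_arm(plan=[[-0.04,0,0,0,0,0,0],[-0.08,0,0,0,0,0,0],[-0.08,0,0,0,0,0,0]])

```text
clock: 9.55
tool_pos: [0.5808, 0.153, 0.0517]
tcp_rot: [-1.139, 1.313, -1.323]
wrist_force: [-10.7, -11.5, 28.9]
finger_gap: 0.0
```

```bash
python3 chk.py 6
```

```text
9.55 [0.581 0.153 0.052] [-10.71  -11.488  28.887]
a,b 0.00028291621961182463 0.10431974775083565
F along -12.916604385065149 across -8.934812648312645
scene cheek b [0.05  0.137] 257
stop b [0.12  0.162]
carriage_mid 0.6 a,b [0.007 0.095]
stop_mid 0.87 a,b [-0.     0.151]
side cheek b [0.051 0.138] 224
stop b [0.137 0.162]
carriage_mid 0.57 a,b [-0.002  0.087]
stop_mid 0.89 a,b [0.001 0.155]
```

View pics/x_scene6.png

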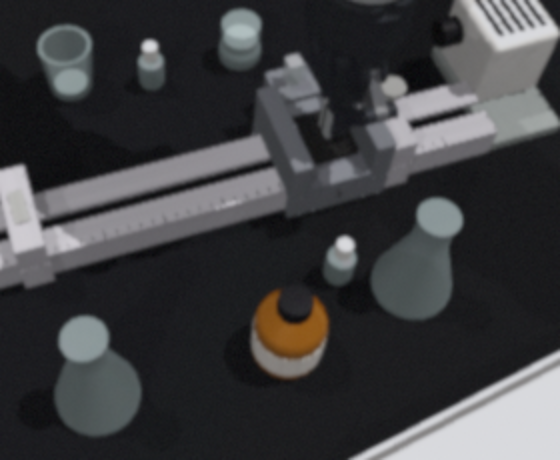

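The fingers have stopped advancing while the force along the rail rose to 13 N. The image also shows the carriage flush with the pinned clamp (scene crop ~(390,150)). I'll ease the push a little so that it still bears on the stop, then lift straight up so the brake sets.

Emit:
move_arm(plan=[[0.06,0,0,0,0,0,0],[0.06,0,0,0,0,0,0],[0.06,-0.15,0,0,0,0,0],[0.06,-0.3,0,0,0,0,0],[0.06,-0.45,0,0,0,0,0],[0.06,-0.6,0,0,0,0,0],[0.06,-0.6,0,0,0,0,0]])

```text
clock: 10.55
tool_pos: [0.5812, 0.1552, 0.0653]
tcp_rot: [-1.136, 1.315, -1.315]
wrist_force: [0.4, -1.2, -0.3]
finger_gap: 0.001
```

```bash
python3 chk.py 7
```

```text
10.55 [0.581 0.155 0.065] [ 0.409 -1.161 -0.345]
a,b 0.0004145640872908127 0.1066081307278242
F along -1.089356515946453 across 0.5722597493695736
scene cheek b [0.05  0.137] 255
stop b [0.12  0.162]
carriage_mid 0.62 a,b [0.005 0.092]
stop_mid 0.75 a,b [-0.006  0.162]
side cheek b [0.057 0.138] 228
stop b [0.137 0.162]
carriage_mid 0.56 a,b [-0.     0.095]
stop_mid 0.7 a,b [0.003 0.152]
```

View pics/x_side7.png

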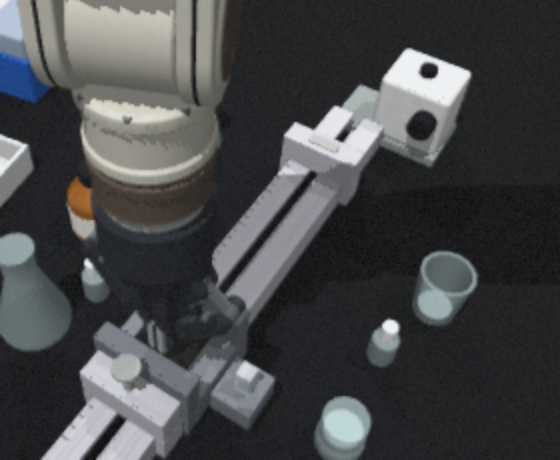

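The pad is released and the carriage is still flush. I'll clear the cheek by a few millimetres and retract upward.

Emit:
move_arm(plan=[[0.1,0,0,0,0,0,0],[0.15,-0.3,0,0,0,0,0],[0.15,-1.0,0,0,0,0,0],[0.15,-2.0,0,0,0,0,0],[0.15,-3.0,0,0,0,0,0],[0.15,-4.0,0,0,0,0,0],[0.15,-4.5,0,0,0,0,0],[0.15,-4.5,0,0,0,0,0],[0.15,-4.5,0,0,0,0,0]])

```text
clock: 11.75
tool_pos: [0.5802, 0.1503, 0.2002]
tcp_rot: [-1.136, 1.315, -1.316]
wrist_force: [0.2, 0.4, -0.5]
finger_gap: 0.001
```

```bash
python3 chk.py 8; python3 -c "
from plan import *
snap('wrist','w8.png')"
```

```text
11.75 [0.58 0.15 0.2 ] [ 0.249  0.418 -0.495]
a,b 8.509910314790162e-05 0.10159214280621619
F along 0.4495393845188357 across 0.1863486202039676
scene cheek b [0.05  0.137] 327
stop b [0.12  0.162]
carriage_mid 0.97 a,b [0.007 0.09 ]
stop_mid 0.88 a,b [-0.     0.152]
side cheek b [0.051 0.138] 389
stop b [0.137 0.162]
carriage_mid 0.79 a,b [0.003 0.088]
stop_mid 0.95 a,b [0.001 0.151]
```

View pics/scene8.png

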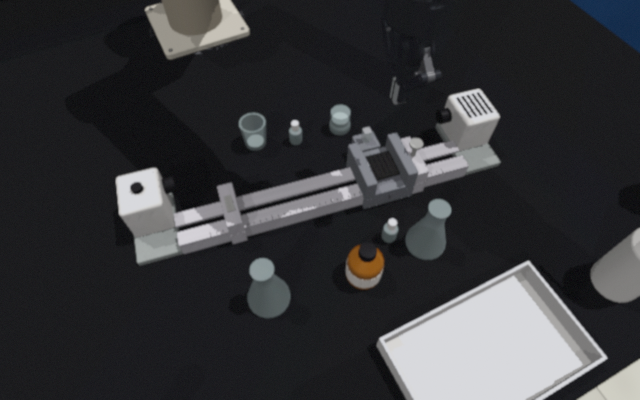

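View pics/w8.png

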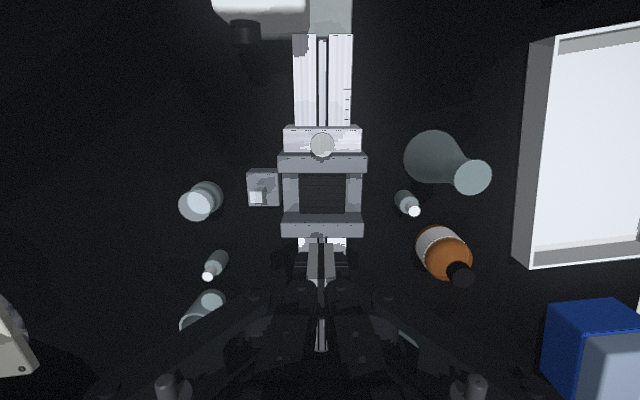

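The carriage is flush with the pinned clamp (scene (413,165), wrist (322,150)), and the glassware is where it was. One last check: pad height and whether anything moved.

```bash
python3 - <<'E'
from meas import *
from plan import *
for n in('scene','side'):
    im,d,m=snap(n,n+'9.png');q=cloud(d,m).reshape(-1,3);q=q[np.isfinite(q[:,0])]
    a=(q[:,:2]-O)@XV;b=(q[:,:2]-O)@YV
    k=(abs(a)<.018)&(abs(b-.088)<.01);c=(abs(abs(a)-.03)<.012)&((abs(b-.128)<.006)|(abs(b-.06)<.006))&(q[:,2]>.07)
    print(n,'pad z',np.median(q[k,2]),'cheek z',np.median(q[c,2]))
    i0=cv2.imread('pics/%s0.png'%n)
    for l in('flask_a','beaker','weigh_jar','amber_jar','vial_a'):
        print(l,[np.round(r['at']).tolist() for r in optics.place_of(n,l) if r['confidence']>.5])
E
python3 - <<'E'
import cv2,numpy as np
a=cv2.imread('pics/scene0.png').astype(int);b=cv2.imread('pics/scene9.png').astype(int)
for nm,(u,v) in dict(flask1=(268,288),flask2=(427,230),jar=(365,265),vial1=(390,231),vial2=(296,133),weigh=(340,121),beaker=(253,132)).items():
    t=a[v-20:v+20,u-20:u+20].astype(np.uint8);w=b[v-26:v+26,u-26:u+26].astype(np.uint8)
    _,s,_,p=cv2.minMaxLoc(cv2.matchTemplate(w,t,cv2.TM_CCOEFF_NORMED));print(nm,round(s,3),np.array(p)-6)
E
```

```text
scene pad z 0.2653069421373051 cheek z 0.07744955132728171
flask_a [[428.0, 243.0], [269.0, 298.0]]
beaker [[254.0, 144.0]]
weigh_jar [[337.0, 126.0]]
amber_jar []
vial_a [[294.0, 139.0], [383.0, 164.0], [386.0, 235.0]]
side pad z 0.05934206119395602 cheek z 0.4075673805711951
flask_a [[306.0, 268.0], [320.0, 171.0], [234.0, 260.0]]
beaker [[434.0, 256.0]]
weigh_jar [[385.0, 321.0]]
amber_jar [[270.0, 214.0]]
vial_a [[411.0, 279.0], [265.0, 244.0]]
flask1 0.999 [0 0]
flask2 0.999 [0 0]
jar 0.999 [0 0]
vial1 0.998 [0 0]
vial2 0.758 [0 0]
weigh 0.958 [0 0]
beaker 0.999 [0 0]
```

```bash
python3 -c "
from plant import ctrl
print(ctrl.finish_job())"
```

```text
the job is handed in; nothing more can be done
None
```

The carriage is up against the pinned stop clamp with its brake back on, and I've handed the job in. I pressed the pad fully down with the shut fingers (about 25–29 N) and kept it down while pushing the carriage about 95 mm along the rail. I stopped when the fingers no longer advanced and the force along the rail had risen to 13 N. Then I eased off slightly, lifted straight up and retracted to 200 mm.

**Position:** the carriage's front face and the clamp face measure within about 1 mm of each other in both fixed cameras. The carriage did not shift when I released the pad.

**Brake:** the side camera shows the pad at 59 mm, the same as before pressing, so it is up. The scene camera's pad reading and the side camera's cheek reading were useless because the gripper was in the way.

**Glassware:** before and after scene pictures show no movement of any of the seven loose things. The match was weaker for one vial (0.76) and the weighing jar (0.96), which I put down to the arm's changed shadow.

**Disagreement:** the detector's carriage centre points varied by several millimetres, so I relied on the depth edges instead.

The arm was clear of everything at hand-in, about 12 s in.

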